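# Set the free play of a pedal unit

### The job

Set the free play of the pedal unit on the desk: press its spring treadle down to the stop to settle the linkage and let it come right back up, then turn the knurled thumbscrew clockwise until it seats and back it off a quarter turn. Finish with the gripper still holding the thumbscrew at that setting, do not let go, and leave the screwdriver, the spanner and the stopper where they lie.

Things in the scene. Friction and masses are not known exactly. Their poses are not given: they have to be found in the camera images.
- pedal_unit: Pedal unit, fixed: dark steel base 240 x 110 x 10 mm; aluminium treadle with black pad at its -x end, yellow adjuster housing (60 x 70 mm, top 55 mm above the desk) at its +x end. Origin on the underside (base from x = -125 to 115 mm), z up. Treadle hinge along y at x = 20, z = 30 mm; vertical thumbscrew at x = 75, y = 0. Red mark on the housing between thumbscrew and treadle.
- treadle_pad (a point): Point to press, on the upper face of the treadle's rubber pad (74 mm wide), 30 mm from the treadle's free end and on its centre line; moves with the treadle, 100 mm from the hinge axis. About 65 mm above the desk at rest, about 41 mm when the treadle is on its stop.
- treadle (a joint): Treadle angle: 0 rad fully up (plate sloping up at 0.28 rad towards its free end), 0.25 rad down on its stop. A spring brings it back up; pressing at treadle_pad takes about 4 N at first and 10 N at the stop.
- thumbscrew_grip (a point): Middle of the thumbscrew's knurled round steel head, on its axis, 85 mm above the desk. The head is 34 mm across and 24 mm high (73 to 97 mm above the desk); below it is a shank 12 mm across, 18 mm long down to the housing. It can be gripped at any yaw from above.
- thumbscrew (a joint): Thumbscrew angle: 0 rad seated (hard stop), grows as backed off anticlockwise seen from above, to 4.5; starts at 0.8 to 2.6. Takes about 0.05 N m, stays where left, its height does not change. A red line on top of the head, middle to rim, points at the red mark (unit's -x) when seated, to the unit's -y a quarter turn off.
- screwdriver: Loose screwdriver with red handle, 191 x 29 x 29 mm, lying on the desk to the right of the unit; origin under its middle, its length along its y. To be left alone.
- spanner_13: Loose steel combination spanner, 174 x 31 x 8 mm, lying on the left of the unit; origin under its middle, its length along its y. To be left alone.
- stopper: Loose brown-red rubber stopper, 30 mm across and 27 mm high, standing beyond the unit; origin at the middle of its underside. To be left alone.

How it is judged (in metres and radians):
On the way, in this order (a step that is already met when the one before it is completed fails the run):
1. the treadle is pressed down to its stop (value of joint treadle above 0.23 rad), for 0.2 s.
2. the treadle is back up and the thumbscrew is turned clockwise until it seats (value of joint thumbscrew below 0.06 rad and value of joint treadle below 0.04 rad), for 0.2 s.
At the end, for the whole second after the job is handed in: The thumbscrew stands at rest a quarter turn (1.57 rad, within 0.25 rad) back from its seat, the treadle is up (below 0.04 rad), and the gripper is closed on the thumbscrew's head: grasp point within 25 mm of its middle, fingers pressing it with more than 2 N (value of joint thumbscrew between 1.32 and 1.82 rad and velocity of joint thumbscrew between -0.1 and 0.1 rad/s and value of joint treadle below 0.04 rad and distance between the grasp point and thumbscrew_grip below 0.025 m and contact force between the fingers and pedal_unit above 2 N); the arm keeps its last pose, push and grip.
It fails at once if the screwdriver, the spanner or the stopper is moved more than 30 mm (distance of any of screwdriver, spanner_13, stopper from where it was at the start of the episode above 0.03 m).
It also fails if it takes over 72 s, if anything falls off the work surface, if the arm or the gripper's body presses on something with over 40 N, if the wrist force passes 120 N, or if a joint passes its speed limit or range.

### The arm

A 6-joint arm with a two-finger parallel gripper is mounted at the origin on a cart in front of the work surface, level with it; the furniture and walls round the work are solid. World frame = base frame: x ahead of the robot, y to its left, z up, the work surface at z = 0. Lengths are in m, angles in degrees, forces in N, time in s.
With the tool pointing down it reaches from about 0.35 to 0.875 m from the base axis. Payload 4.2 kg.
Tool frame: the origin (TCP) lies midway between the tips of the shut fingers; the grasp point (between the pads) lies r.grasp_offset behind it (r.grasp_offset is the distance from the TCP to the grasp point, in m); z points along the fingers, x is the direction in which the jaws open and shut, and the axes are right-handed (so a half turn about z gives the same grasp; the last joint's range is limited). The gripper opens to 87 mm and grips with 3 to 60 N. Pads are 19 mm wide; open, the fingers measure 117 mm over their backs; the gripper's body (75 mm by 190 mm) begins 51 mm behind the grasp point.
Start: joints at [82.598, 22.042, 0.453, 0, -68.411, -14.817], TCP at [0.236, 0.579, 0.223] pointing down, gripper open.
Joint ranges: [-179.83, 179.83], [-69.29, 118.12], [-61.27, 80.66], [-181.25, 117.63], [-171.15, -9.14], [-177.46, 177.46]. Speed limits (degrees/s): [159.86, 159.86, 180, 180, 180, 180].

### API

Orientations are given as a 3x3 rotation matrix whose columns are the frame's x, y, z axes.
In Python, from station import r gives the robot as it stands.
- The arm moves only by the tool drive_tool, never from a script. Its argument "commands" is one flat list of numbers, 5 for each row, row after row: the opening, from 0 (shut) to 1 (fully open), then the shift along the world's x, y, z normalised to -1 to 1, where 1 is 400 mm, then the turn about the world's z normalised to -1 to 1, where 1 is 1.5 rad. In form: [fingers, x, y, z, roll, fingers, x, y, z, roll, ...]. A call has 1 to 12 rows; each row is the pose to reach, as a shift and turn from the pose commanded when the call began; what a row does not reach only later rows make up. A row lasts 1/10 s, in which the tool goes at most 50 mm and 8.59 degrees, less where a joint would pass 70% of its speed; a pose out of reach is approached as far as the arm can. A call with a number of a shift or a turn outside -1 to 1 is refused whole. A call with a gripper value outside its range is refused whole. The fingers move at their own pace and stop on an object; the grip force is fixed at half the most. Time passes only in rows, so rows that repeat a pose let the fingers close. It gives the time, the measured TCP pose, the force and the opening at its end, in the units of the state.
- r.sense(): the state, without advancing time (a new reading comes with each control period).
- r.capture(name): name is "side" or "top" or "wrist"; returns the picture (420x560x3 uint8, blue, green, red); there is no depth.
- r.get_calibration(name): a dict with "intrinsics" (3x3 intrinsics, pixels), "eye" and "attitude" of the camera in the world. Camera axes: x right, y down, z forward; pixel columns grow to the right and rows downward; lengths in m; the calibration is good to about 2 mm. A picture is of the moment at which its call begins: read the wrist's pose just before it. get_calibration takes no time and is no camera call; for the wrist camera it gives the pose at the moment of the call.
- r.finish_job(): hands the job in, once; it reports no verdict.
The state is a dict: "time_s": time; "joints": joint angles; "joint_velocities": joint speeds; "effort": joint torques, N m; "tcp_pos": TCP position; "ee_rot": TCP orientation; "wrist_force": force on the tool from outside, world axes, zero at the start; "moment": the same for the moment, N m; "gripper_width": opening from 0.0 (shut) to 1.0 (fully open).
Only numpy, scipy, OpenCV 4.12 (cv2) and the standard library are available. Lean on these libraries where they do the work, as an engineer would, in place of code of your own. Each camera call takes 0.05 s, during which the arm holds its last target. There are 200 camera calls.

## Working session

There is one attempt and no reset: what is moved stays moved. The work goes in short steps, Python scripts to look and compute and a tool call to move; the robot and the scene stay as the last step left them, time stands still between calls to the robot, and variables do not carry over. Pictures are saved under pics/ and viewed, on a budget of 10 in all, crops included, one or two more only if the job needs it, and the job is handed in when it is done.

Besides the shell and the picture viewer there is one more tool, called after ">>>" as a command line: name --argument value ..., lists and objects as JSON in quotes. drive_tool: Moves the arm, as the interface text tells. Its arguments: {"type":"object","properties":{"commands":{"type":"array","items":{"type":"number"}}},"required":["commands"]}

```bash
mkdir -p pics; python3 - <<'E'
from station import r
import cv2,numpy as np
s=r.sense();print(s['time_s'],s['tcp_pos'],s['ee_rot'],s['wrist_force'],r.grasp_offset)
a=r.capture('top');b=r.capture('side')
cv2.imwrite('pics/top0.png',a);cv2.imwrite('pics/side0.png',b)
for n in('top','side'):print(r.get_calibration(n))
E
```

```text
0.0 [0.23607657 0.57805656 0.22146811] [[-3.78322644e-01 -9.25673488e-01 -7.55158660e-04]
 [-9.25671311e-01  3.78323393e-01 -2.00861739e-03]
 [ 2.14501805e-03 -6.08767373e-05 -9.99997698e-01]] [ 0.2868843  -0.26608754  0.44339706] 0.0187
{'intrinsics': array([[430.13223503,   0.        , 282.64076643],
       [  0.        , 430.13223503, 212.26333872],
       [  0.        ,   0.        ,   1.        ]]), 'eye': array([ 0.44913063, -0.03698707,  1.28677863]), 'attitude': array([[ 0.00672146, -0.99403738,  0.10883251],
       [-0.99995742, -0.0073695 , -0.00555332],
       [ 0.00632224, -0.10879055, -0.99404459]])}
{'intrinsics': array([[506.66142534,   0.        , 280.96791112],
       [  0.        , 506.66142534, 204.26324119],
       [  0.        ,   0.        ,   1.        ]]), 'eye': array([0.54670215, 0.98141356, 0.91070512]), 'attitude': array([[-0.99910127, -0.02235835,  0.03601055],
       [-0.04210716,  0.62098486, -0.78269074],
       [-0.00486233, -0.78350361, -0.62136821]])}
```

View pics/top0.png

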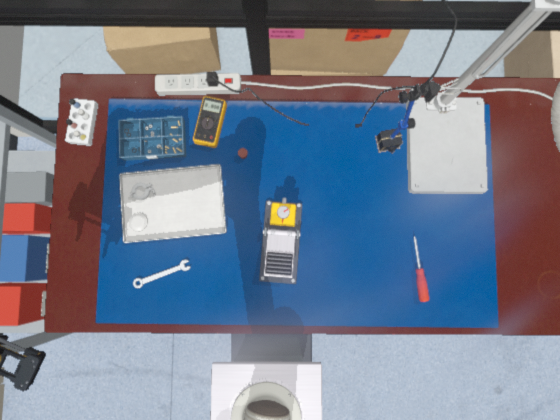

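View pics/side0.png

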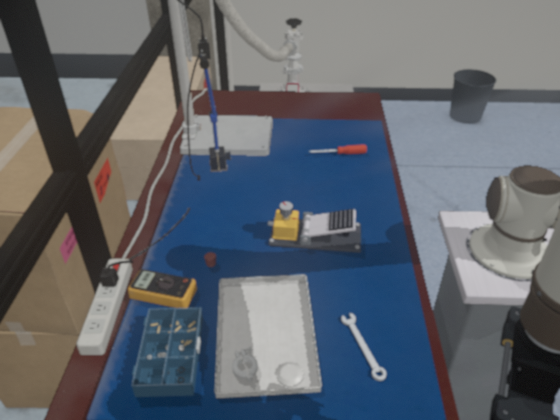

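The top view shows the unit at about (282,240), with its yellow housing and thumbscrew at (284,212) and its pad at (280,263). The unit's +x points up the picture. The spanner (160,273), screwdriver (421,270) and stopper (242,153) are all clear of it. Next I measure.

```bash
cat > h.py <<'E'
import numpy as np,cv2
def ray(c,u,v,z):
    d=c['attitude']@np.linalg.inv(c['intrinsics'])@np.array([u,v,1.]);e=c['eye'];return e+d*(z-e[2])/d[2]
E
python3 - <<'E'
from station import r
from h import *
a=cv2.imread('pics/top0.png');c=r.get_calibration('top')
roi=np.zeros(a.shape[:2],np.uint8);roi[185:295,250:315]=1
hsv=cv2.cvtColor(a,cv2.COLOR_BGR2HSV)
y=cv2.inRange(hsv,(18,120,120),(35,255,255))*roi
def big(m):
    cs,_=cv2.findContours(m,0,2);return max(cs,key=cv2.contourArea)
R=cv2.minAreaRect(big(y));print('yellow',R,[ray(c,*p,.055).round(4) for p in cv2.boxPoints(R)],ray(c,*R[0],.055))
nb=cv2.inRange(hsv,(0,0,0),(180,90,255))|y
R=cv2.minAreaRect(big(nb*roi));print('nonblue',R)
pad=cv2.inRange(hsv,(0,0,0),(180,120,110))
roi2=roi*0;roi2[246:280,262:300]=1
for n,(u,v,z) in dict(head=(284,211,.097)).items():print(n,ray(c,u,v,z))
crop=a[190:290,250:320];cv2.imwrite('pics/crop.png',cv2.resize(crop,None,fx=6,fy=6,interpolation=cv2.INTER_CUBIC)[:600])
E
```

```text
yellow ((282.6965637207031, 214.14138793945312), (24.83060073852539, 22.58837127685547), 4.763641834259033) [array([ 0.5488, -0.006 ,  0.055 ]), array([ 0.614 , -0.0108,  0.055 ]), array([ 0.6085, -0.0823,  0.055 ]), array([ 0.5433, -0.0771,  0.055 ])] [ 0.57855251 -0.04406574  0.055     ]
nonblue ((280.3902587890625, 240.01220703125), (38.20365905761719, 84.5071792602539), 4.969740390777588)
head [ 0.58295858 -0.04739363  0.097     ]
```

View pics/crop.png

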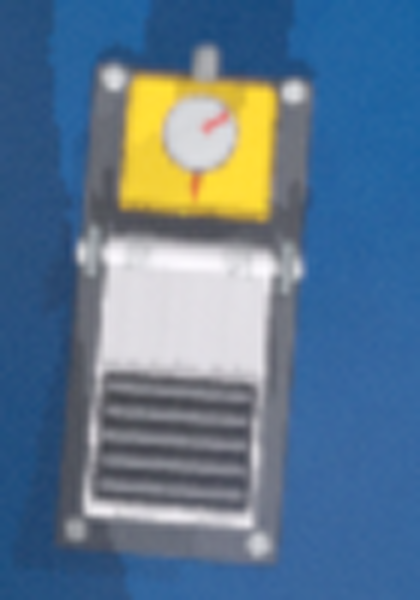

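```bash
python3 - <<'E'
from station import r
from h import *
c=r.get_calibration('top');s=r.get_calibration('side')
P=lambda x,y:(250+x/6,190+y/6)
h=ray(c,*P(200,133),.097);print('head',h)
# base corners (fastener screws / outline) on z=.01
q=[P(98,65),P(312,82),P(272,562),P(56,545)]
W=np.array([ray(c,*p,.01) for p in q]);print(W.round(3),W.mean(0))
print('size',np.linalg.norm(W[0]-W[3]),np.linalg.norm(W[0]-W[1]))
d=(W[0]+W[1]-W[2]-W[3])[:2];yaw=np.arctan2(d[1],d[0]);print('yaw',np.degrees(yaw))
u=np.array([np.cos(yaw),np.sin(yaw)])
print('origin from base',W.mean(0)[:2]+.005*u,'head from base',W.mean(0)[:2]+.08*u)
pads=[P(105,375),P(250,380),P(245,508),P(95,497)]
print('padcentre@.065',ray(c,*np.mean(pads,0),.065),'pred',h[:2]-.15*u)
t=r.sense();print((h[:2]-.15*u)-t['tcp_pos'][:2], h[:2]-t['tcp_pos'][:2])
print('line deg',np.degrees(np.arctan2(*(ray(c,*P(230,112),.097)-h)[[1,0]])))
E
```

```text
head [ 0.57967789 -0.04555928  0.097     ]
[[ 0.623  0.005  0.01 ]
 [ 0.615 -0.102  0.01 ]
 [ 0.378 -0.083  0.01 ]
 [ 0.386  0.023  0.01 ]] [ 0.50068702 -0.03920675  0.01      ]
size 0.23762708074904443 0.1071157886158725
yaw -4.477641054882123
origin from base [ 0.50567176 -0.0395971 ] head from base [ 0.58044285 -0.04545236]
padcentre@.065 [ 0.43791033 -0.03439978  0.065     ] pred [ 0.43013571 -0.03384877]
[ 0.19400734 -0.61193876] [ 0.34354952 -0.62364927]
line deg -54.439376762037085
```

>>> drive_tool --commands '[0,0.24,-0.765,0,0,0,0.24,-0.765,0,0,0,0.24,-0.765,0,0,0,0.24,-0.765,0,0,0,0.24,-0.765,0,0,0,0.24,-0.765,0,0,0,0.24,-0.765,0,0,0,0.24,-0.765,0,0,0,0.24,-0.765,0,0]'

```text
time_s: 1.0
tcp_pos: [0.3324, 0.2726, 0.2226]
ee_rot: [[-0.379, -0.925, 0.0], [-0.925, 0.379, 0.001], [-0.001, 0.0, -1.0]]
wrist_force: [-0.4, 0.8, 0.2]
gripper_width: 0.265
```

>>> drive_tool --commands '[0,0.245,-0.765,0,0,0,0.245,-0.765,0,0,0,0.245,-0.765,0,0,0,0.245,-0.765,0,0,0,0.245,-0.765,0,0,0,0.245,-0.765,0,0,0,0.245,-0.765,0,0,0,0.245,-0.765,0,0,0,0.245,-0.765,-0.25,0,0,0.245,-0.765,-0.34,0,0,0.245,-0.765,-0.34,0,0,0.245,-0.765,-0.34,0]'

```text
time_s: 2.2
tcp_pos: [0.4268, -0.0329, 0.0824]
ee_rot: [[-0.377, -0.926, -0.011], [-0.926, 0.377, -0.003], [0.007, 0.01, -1.0]]
wrist_force: [-0.1, -0.2, 0.5]
gripper_width: 0.004
```

```bash
python3 - <<'E'
from station import r
s=r.sense();print(s)
E
```

```text
{'time_s': 2.2, 'joints': array([ 17.46903434,  13.11941617, -36.59200514,  -0.08307615,
       -40.95939328,  50.44374383]), 'joint_velocities': array([-0.36805288, -4.46999934,  5.49818228,  2.45790735, -3.90384806,
        0.17318279]), 'effort': array([-3.63492058e-02, -2.42468244e+01,  1.29942727e+01,  2.86423601e+00,
        5.14987651e-01, -3.78022578e-04]), 'tcp_pos': array([ 0.4267724 , -0.0329136 ,  0.08241704]), 'ee_rot': array([[-0.3769986 , -0.92614302, -0.01145251],
       [-0.92618935,  0.37704971, -0.00260773],
       [ 0.00673329,  0.00962409, -0.99993102]]), 'wrist_force': array([-0.13677817, -0.24084958,  0.54002871]), 'moment': array([-0.02369326,  0.08905252, -0.01287121]), 'gripper_width': 0.0036163859613533413}
```

>>> drive_tool --commands '[0,0.006,0,-0.04,0,0,0.006,0,-0.07,0,0,0.006,0,-0.09,0,0,0.006,0,-0.1,0,0,0.006,0,-0.11,0,0,0.006,0,-0.11,0,0,0.006,0,-0.11,0,0,0.006,0,-0.11,0]'

```text
time_s: 3.0
tcp_pos: [0.433, -0.0324, 0.0445]
ee_rot: [[-0.377, -0.926, 0.0], [-0.926, 0.377, 0.0], [-0.0, -0.0, -1.0]]
wrist_force: [-4.6, 1.9, 7.3]
gripper_width: 0.008
```

>>> drive_tool --commands '[0,0,0,-0.01,0,0,0,0,-0.015,0,0,0,0,-0.02,0,0,0,0,-0.02,0,0,0,0,-0.02,0]'

```text
time_s: 3.5
tcp_pos: [0.433, -0.0324, 0.0401]
ee_rot: [[-0.375, -0.927, 0.0], [-0.927, 0.375, -0.001], [0.001, -0.001, -1.0]]
wrist_force: [-15.2, 5.0, 44.8]
gripper_width: 0.004
```

The force jumped to 45 N at z = 0.040, so the treadle is on its stop. I ease off a little, dwell there, then lift.

>>> drive_tool --commands '[0,0,0,0.003,0,0,0,0,0.003,0,0,0,0,0.003,0,0,0,0,0.003,0]'

```text
time_s: 3.9
tcp_pos: [0.433, -0.0324, 0.0404]
ee_rot: [[-0.375, -0.927, 0.001], [-0.927, 0.375, -0.0], [0.0, -0.001, -1.0]]
wrist_force: [-12.7, 3.9, 35.6]
gripper_width: 0.004
```

>>> drive_tool --commands '[0,0,0,0.05,0,0,0,0,0.1,0,0,0,0,0.25,0,0,0,0,0.35,0,1,0,0,0.35,0,1,0,0,0.35,0,1,0.37,-0.03,0.35,0,1,0.37,-0.03,0.35,0,1,0.37,-0.03,0.35,0,1,0.37,-0.03,0.35,0,1,0.37,-0.03,0.35,0,1,0.37,-0.03,0.35,0]'

```text
time_s: 5.1
tcp_pos: [0.5793, -0.0452, 0.1748]
ee_rot: [[-0.378, -0.926, -0.003], [-0.926, 0.378, -0.0], [0.001, 0.002, -1.0]]
wrist_force: [0.4, 0.9, -0.2]
gripper_width: 0.653
```

```bash
python3 - <<'E'
from station import r
from h import *
s=r.sense();c=r.get_calibration('wrist');a=r.capture('wrist');print(s['tcp_pos'],s['joints'][5],s['gripper_width'],c)
cv2.imwrite('pics/w1.png',a)
b=r.capture('side');cv2.imwrite('pics/side1.png',b)
print('expect head px',(lambda p:(c['intrinsics']@p/p[2]))(c['attitude'].T@(np.array([.580,-.0455,.097])-c['eye'])))
E
```

```text
[ 0.57930799 -0.0451977   0.17484149] 56.31566918206266 0.6528174410103147 {'intrinsics': array([[341.71079851,   0.        , 280.95487389],
       [  0.        , 341.71079851, 210.07840447],
       [  0.        ,   0.        ,   1.        ]]), 'eye': array([ 0.6456262 , -0.07340117,  0.33721674]), 'attitude': array([[-3.76790110e-01, -8.93479883e-01, -2.44382714e-01],
       [-9.26298485e-01,  3.63603772e-01,  9.88099873e-02],
       [ 5.73740615e-04,  2.63601964e-01, -9.64631368e-01]])}
expect head px [279.24255966 217.5247287    1.        ]
```

View pics/w1.png

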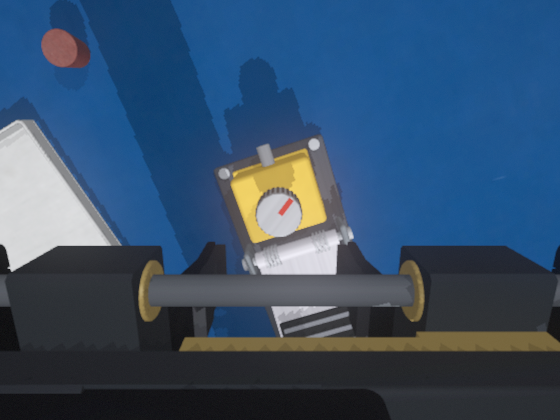

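The wrist view shows the head at (278,212), against the predicted (279,217), which agrees to about 4 mm. The red line still points up and to the right. I descend and grip.

>>> drive_tool --commands '[1,0.005,-0.0025,0,0,1,0.005,-0.0025,-0.1,0,1,0.005,-0.0025,-0.19,0,1,0.005,-0.0025,-0.25,0,1,0.005,-0.0025,-0.271,0,1,0.005,-0.0025,-0.271,0,1,0.005,-0.0025,-0.271,0]'

```text
time_s: 5.9
tcp_pos: [0.5838, -0.0463, 0.0689]
ee_rot: [[-0.378, -0.926, 0.003], [-0.926, 0.378, 0.0], [-0.001, -0.003, -1.0]]
wrist_force: [0.0, 0.8, 0.8]
gripper_width: 0.998
```

>>> drive_tool --commands '[0,0,0,0,0,0,0,0,0,0,0,0,0,0,0,0,0,0,0,0,0,0,0,0,0,0,0,0,0,0,0,0,0,0,0,0,0,0,0,0]'

```text
time_s: 6.7
tcp_pos: [0.5835, -0.0451, 0.0673]
ee_rot: [[-0.378, -0.926, 0.002], [-0.926, 0.378, 0.002], [-0.003, -0.001, -1.0]]
wrist_force: [2.2, 3.2, -0.9]
gripper_width: 0.383
```

```bash
python3 - <<'E'
from station import r
s=r.sense();print(s['wrist_force'],s['moment'],s['joints'],s['gripper_width']*87)
E
```

```text
[ 2.17003542  3.18464449 -0.89078553] [ 1.15215229 -0.28275625 -0.03922481] [ 11.37798762  26.97971881 -16.45045704  -0.126893   -46.41708666
  56.47614125] 33.2880616774431
```

>>> drive_tool --commands '[0,0,0,0,-0.09,0,0,0,0,-0.18,0,0,0,0,-0.27,0,0,0,0,-0.36,0,0,0,0,-0.45,0,0,0,0,-0.54,0,0,0,0,-0.63,0,0,0,0,-0.72,0,0,0,0,-0.81,0,0,0,0,-0.9,0,0,0,0,-1,0,0,0,0,-1]'

```text
time_s: 7.9
tcp_pos: [0.5814, -0.046, 0.0672]
ee_rot: [[-0.95, 0.312, -0.003], [0.312, 0.95, 0.0], [0.003, -0.0, -1.0]]
wrist_force: [-3.5, 2.4, 3.5]
gripper_width: 0.376
```

```bash
python3 - <<'E'
from station import r
import cv2
s=r.sense();print(s['wrist_force'],s['moment'],s['joints'],s['gripper_width']*87)
cv2.imwrite('pics/w2.png',cv2.resize(r.capture('wrist')[100:350,180:380],None,fx=2.2,fy=2.2));cv2.imwrite('pics/t2.png',r.capture('top'))
E
```

```text
[-3.5478266   2.43639989  3.45703936] [ 0.97828569  1.03577316 -0.01969078] [ 11.34666586  26.94152737 -16.55698251  -0.07049383 -46.64901104
 -29.46604593] 32.70219060822646
```

View pics/w2.png

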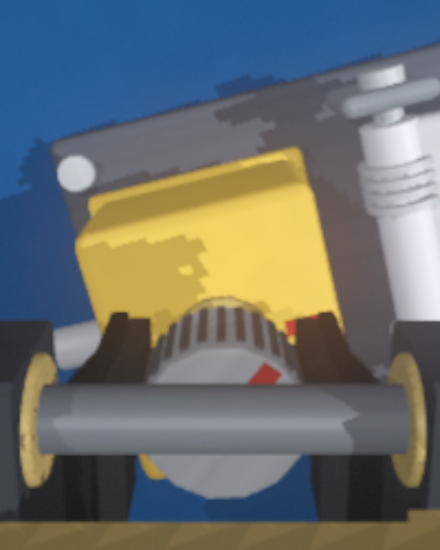

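The line keeps its place relative to the jaws, so there is no slip. About 44° remain, so I approach the seat in steps while watching the moment.

>>> drive_tool --commands '[0,0,0,0,-0.09,0,0,0,0,-0.18,0,0,0,0,-0.27,0,0,0,0,-0.36,0,0,0,0,-0.44,0,0,0,0,-0.44,0,0,0,0,-0.44]'

```text
time_s: 8.7
tcp_pos: [0.5806, -0.0454, 0.0672]
ee_rot: [[-0.562, 0.827, -0.004], [0.827, 0.562, 0.001], [0.003, -0.003, -1.0]]
wrist_force: [-6.6, 6.6, 6.1]
gripper_width: 0.377
```

```bash
cat > st.py <<'E'
from station import r
import numpy as np
s=r.sense();R=s['ee_rot'];print(s['time_s'],'F',s['wrist_force'].round(1),'Mz',s['moment'].round(3),'j6',s['joints'][5],s['effort'][5],'yaw',np.degrees(np.arctan2(R[1,0],R[0,0])),s['gripper_width']*87)
E
python3 st.py
```

```text
8.7 F [-6.6  6.6  6.1] Mz [ 1.865  1.684 -0.053] j6 -67.0843887715134 0.02030319068580866 yaw 124.21000146493756 32.801514722105686
```

>>> drive_tool --commands '[0,0,0,0,-0.03,0,0,0,0,-0.06,0,0,0,0,-0.06,0,0,0,0,-0.06]'

```text
time_s: 9.1
tcp_pos: [0.5798, -0.0457, 0.0672]
ee_rot: [[-0.487, 0.873, -0.006], [0.873, 0.487, 0.0], [0.003, -0.005, -1.0]]
wrist_force: [-7.9, 5.4, 7.0]
gripper_width: 0.38
```

```bash
python3 st.py
```

```text
9.1 F [-7.9  5.4  7. ] Mz [1.835 2.191 0.364] j6 -72.1667921995134 -0.3548922948539257 yaw 119.14646318305945 33.08627257046758
```

>>> drive_tool --commands '[0,0,0,0,-0.006,0,0,0,0,-0.006,0,0,0,0,-0.006,0,0,0,0,-0.006,0,0,0,0,-0.006]'

```text
time_s: 9.6
tcp_pos: [0.5798, -0.0456, 0.0672]
ee_rot: [[-0.48, 0.877, -0.006], [0.877, 0.48, 0.0], [0.003, -0.006, -1.0]]
wrist_force: [-8.3, 6.3, 6.2]
gripper_width: 0.382
```

```bash
python3 st.py; python3 - <<'E'
from station import r
import cv2
cv2.imwrite('pics/w3.png',cv2.resize(r.capture('wrist')[200:350,180:380],None,fx=2.5,fy=2.5))
E
```

```text
9.6 F [-8.3  6.3  6.2] Mz [1.829 2.189 0.603] j6 -72.63518628147212 -0.5997255630791187 yaw 118.6965825319284 33.24785257139215
```

View pics/w3.png

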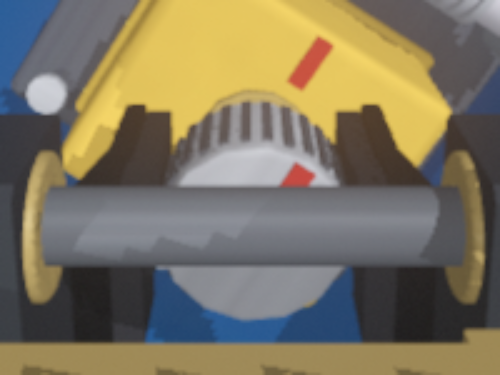

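The line is aligned with the housing mark and Mz rose to 0.6 N m, so the screw is seated. I back off 90°.

>>> drive_tool --commands '[0,0,0,0,0.09,0,0,0,0,0.18,0,0,0,0,0.27,0,0,0,0,0.36,0,0,0,0,0.45,0,0,0,0,0.54,0,0,0,0,0.63,0,0,0,0,0.72,0,0,0,0,0.81,0,0,0,0,0.9,0,0,0,0,0.95,0,0,0,0,0.95]'

```text
time_s: 10.85
tcp_pos: [0.5828, -0.0467, 0.0672]
ee_rot: [[-0.939, -0.345, -0.0], [-0.345, 0.939, -0.0], [0.0, -0.0, -1.0]]
wrist_force: [-0.0, -0.6, 1.0]
gripper_width: 0.385
```

>>> drive_tool --commands '[0,0,0,0,0.05,0,0,0,0,0.1,0,0,0,0,0.1,0,0,0,0,0.1,0,0,0,0,0.1]'

```text
time_s: 11.35
tcp_pos: [0.5831, -0.0466, 0.0673]
ee_rot: [[-0.879, -0.478, 0.001], [-0.478, 0.879, -0.0], [-0.001, -0.0, -1.0]]
wrist_force: [1.8, -0.3, -1.8]
gripper_width: 0.379
```

```bash
python3 st.py; python3 - <<'E'
from station import r
import cv2,numpy as np
cv2.imwrite('pics/w4.png',cv2.resize(r.capture('wrist')[150:350,180:380],None,fx=2.5,fy=2.5))
cv2.imwrite('pics/side4.png',cv2.resize(r.capture('side')[130:290,180:400],None,fx=3,fy=3))
E
```

```text
11.35 F [ 1.8 -0.3 -1.8] Mz [-0.306 -0.341  0.011] j6 17.22400245603388 -0.008305475930683315 yaw -151.46406338007654 33.00123801459622
```

View pics/w4.png

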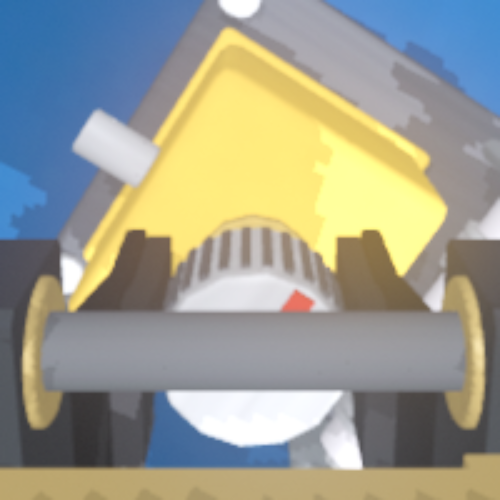

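View pics/side4.png

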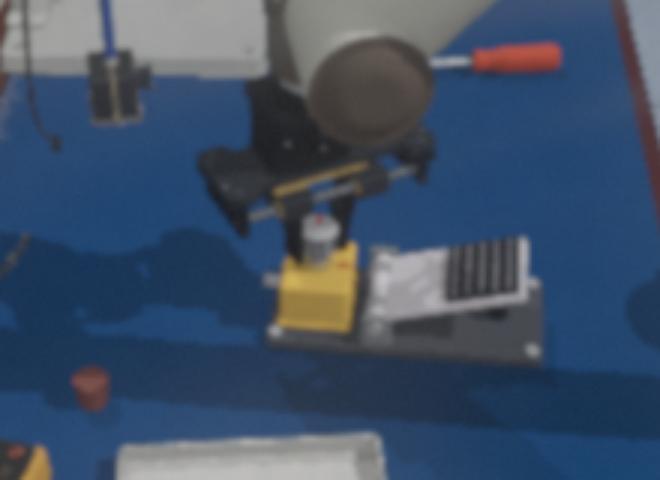

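The line sits in the same place between the jaws, so nothing slipped and the screw has turned back 89.8°. The treadle is up, and the screwdriver and stopper look unmoved. I hand in.

```bash
python3 -c "
from station import r
print(r.finish_job())"
```

```text
the job is handed in; nothing more can be done
None
```

The free play is set and the job is handed in, with the gripper still closed on the thumbscrew. `finish_job` reports no verdict, so what follows rests on my own checks.

- **Treadle:** I pressed it to its stop with the fingers shut. The force jumped from 7 N to 45 N at z = 0.040 m, and I held it there for about 0.5 s before letting it back up. The last side view shows it up.
- **Seating the screw:** I turned it clockwise about 129°, against 130° read from the first picture. The moment about the screw axis rose from about 0.05 to 0.6 N m, and the red line matched the red mark on the housing.
- **Backing off:** The jaws turned back 89.8° (1.57 rad). The red line kept its place between the jaws, so the grip did not slip.
- **Final grip:** The opening is 33 mm on the 34 mm head, and the grasp point is within about 4 mm of the head's middle.
- **Loose items:** The screwdriver and stopper look unmoved in the last side view. The spanner was outside that crop, so I did not check it at the end, but the arm only crossed its side of the desk at about 0.22 m height.

No check failed. The only disagreement was about 4 mm between the top and wrist cameras on where the head was, and I gripped between the two.

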